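Trial-clamp a soft jaw in the check nest, then send it down the chute

TASK

The aluminium jaw lying in the check nest must be trial-clamped and then discharged: swing the toggle clamp over centre onto the jaw and let go, so that for about a second the clamp holds the jaw down by itself. Then swing the clamp all the way back open and let go of it, and push the jaw along the nest, without lifting it, off the open end so that it drops into the chute and stays there. Leave the other things on the bench where they are.

Things in the scene. Friction and masses are not known exactly. Their poses are not given: they have to be found in the camera images.
- fixture: Fixed steel check fixture. Origin on the bench (height 0) right under the closed clamp's pad; z up, y along the nest lane towards its open end and the chute, x across the lane towards the clamp's hinge. The flat nest plate, 125 mm above the bench, spans x = -38 to +112 mm, y = -120 to +70 mm. Clamp bracket on it: x = 61 to 107 mm, y = -30 to +30 mm, 62 mm high.
- nest_top (a point): Point on the nest plate's top face, on the lane's middle line, 125 mm straight above the fixture's origin. The lane is 54 mm wide, between a rear fence (x = 27 to 35 mm of the fixture, 14 mm high) and a front lip (x = -35 to -27 mm, 10 mm high), both from y = -115 to +65 mm; both lane ends are open. Axes as the fixture.
- ledge (a point): Middle of the nest plate's open edge over the chute, on the plate's top face: 70 mm along +y of the fixture, 125 mm above the bench. Axes as the fixture.
- chute_foot (a point): Foot of the chute, on its floor, 10 mm above the bench, 178 mm along fixture +y, on the lane's middle line. The chute is an open-topped sheet-metal channel 70 mm wide inside: a 50-degree slide from just below the ledge down to an end wall (fixture y = 192 mm, 65 mm high), where a part comes to rest leaning on the slide. Side walls 118 mm high down to y = 148 mm, then 65 mm. Axes as the fixture.
- clamp_hinge (a point): Fixed point on the clamp's hinge axis, which is parallel to the fixture's y axis: 75 mm along +x of the fixture and 177 mm above the bench. Axes as the fixture.
- clamp (a joint): Clamp arm angle, rad: 0 = fully open on its stop, leaning back; grows as the arm swings over the top and down to the fixture's -x side; about 2.0 = closed on the jaw, arm level (2.1 if no jaw). Arm elevation = 2.0 - value, measured up from fixture -x. The heavy arm falls open below 0.43 (upright) and closed above, damped, within 1 to 4 s. About 3 N at the handle lifts it off the jaw.
- clamp_bar (a point): Centre of the clamp's T-handle: black round bar, 16 mm diameter, 120 mm long, parallel to the hinge axis (fixture y), 140 mm from it at the arm's end. The shank (18 mm wide, 12 mm thick) meets it in the middle: each half is free from 9 to 60 mm off centre. Height 304 mm open, 177 mm closed, 317 mm at the top of the swing. Turns with the arm: y along the bar, x from bar to hinge.
- clamp_pad (a point): Underside centre of the clamp's rubber pad (18 mm diameter), 75 mm from the hinge along the arm, 20 mm below the arm's centreline when closed. Closed, it bears on the jaw's top at the fixture's x = 0, y = 0. Turns with the arm.
- jaw_centre (a point): Centre of the loose aluminium soft jaw, a plain block with two counterbored holes in its top, 100 mm long (its y axis, along the lane), 50 mm wide (x), 32 mm high (z); 0.4 kg or so. Starts lying flat in the nest lane under the open clamp's pad position, its centre 141 mm above the bench.
- dark_jaw_a_centre (a point): Bystander: centre of a dark steel jaw with three holes, 45 x 120 x 30 mm, loose on the bench. Leave alone.
- dark_jaw_b_centre (a point): Bystander: centre of a second such dark steel jaw, loose on the bench. Leave alone.
- bin_centre (a point): Bystander: centre of an empty grey plastic bin 110 x 150 x 60 mm, loose on the bench. Leave alone.
- wrench_grip (a point): Bystander: handle of a steel wrench 180 mm long, lying on the bench. Leave alone.
Not all that is in view belongs to the job. Of the things that look like the part that bears jaw_centre, the smallest one is meant.

How it is judged (in metres and radians):
On the way, in this order (a step that is already met when the one before it is completed fails the run):
1. the clamp is closed on the jaw in the nest and holds it down by itself, the robot off the clamp (value of joint clamp between 1.9 and 2.06 rad and contact force between clamp and jaw above 1 N and contact force between each of the arm, the fingers and clamp below 0.1 N), for 0.4 s.
2. the clamp is back fully open and let go, the jaw still in the nest (value of joint clamp below 0.1 rad and contact force between each of the arm, the fingers and clamp below 0.1 N and height (world z) of jaw_centre above 0.135 m), for 0.2 s.
At the end, for the whole second after the job is handed in: The jaw rests in the chute (its centre 110 to 192 mm along the fixture's y, within 37 mm of the lane's middle line, lower than 80 mm above the bench, slower than 20 mm/s) and the clamp is fully open (within 0.1 rad of its stop) (value of joint clamp below 0.1 rad and y of jaw_centre in the frame of fixture between 0.11 and 0.192 m and x of jaw_centre in the frame of fixture between -0.037 and 0.037 m and height (world z) of jaw_centre below 0.08 m and linear speed of jaw below 0.02 m/s); the robot touches nothing.
It fails at once if the jaw is lifted out of the nest (centre more than 25 mm above where it lay) (height (world z) of jaw_centre above 0.166 m).
It fails at once if a bystander is moved more than 30 mm (distance of any of dark_jaw_a_centre, dark_jaw_b_centre, bin_centre, wrench_grip from where it was at the start of the episode above 0.03 m).
It also fails if it takes over 72 s, if anything falls off the work surface, if the arm or the gripper's body presses on something with over 40 N, if the wrist force passes 120 N, or if a joint passes its speed limit or range.

ROBOT

A 7-joint arm with a two-finger parallel gripper is mounted at the origin on the work surface. World frame = base frame: x ahead of the robot, y to its left, z up, the work surface at z = 0. Lengths are in m, angles in degrees, forces in N, time in s.
With the tool pointing down it reaches from about 0.375 to 0.925 m from the base axis. Payload 3.1 kg.
Tool frame: the origin (TCP) lies on the centre line of the jaws, within the pads' length; the fingertips stand 22 mm ahead of it and the grasp point (between the pads) lies 3 mm ahead of it (bot.tip_extent is the distance from the TCP to the fingertips, in m); z points along the fingers, y is the direction in which the jaws open and shut (so a half turn about z gives the same grasp; the last joint's range is limited). The gripper opens to 85 mm and grips with 20 to 120 N. Pads are 22 mm wide; open, the fingers measure 114 mm over their backs; the gripper's body (76 mm by 85 mm) begins 54 mm behind the grasp point. The pads swing forward as they close: fully open they stand 13 mm farther back than shut.
Start: joints at [-75.332, 21.939, 2.515, 91.553, -1.026, 66.532, -2.859], TCP at [0.225, 0.61, 0.253] pointing down, gripper open.
Joint ranges: [-149.38, 149.38], [-23.57, 123.04], [-84.95, 90], [0, 143.3], [-89.99, 269.99], [3.08, 112.72], [-163.45, 163.45]. Speed limits (degrees/s): [159.86, 159.86, 180, 180, 180, 180, 180].

INTERFACE

Orientations are given as a 3x3 rotation matrix whose columns are the frame's x, y, z axes.
In Python, from rig import bot, imaging, order gives the robot as it stands. The module is installed in compiled form; this text tells all that it offers.
- The arm moves only by the shell command python3 -m inch 'ROWS' [FORCE]. ROWS is JSON, a list of rows, each a list of 5 numbers: the finger opening in m, from 0 to 0.0854, then the shift along the tool's x, y, z in m, then the turn about the tool's z in rad. In form: [[claw, dx, dy, dz, turn], ...]. A call has 1 to 10 rows; each row is the pose to reach, as a shift and turn from the pose measured when the call began, along the tool's axes at that moment; what a row does not reach only later rows make up. A row lasts 1/8 s, in which the tool goes at most 62.5 mm and 10.7 degrees, less where a joint would pass 70% of its speed; a pose out of reach is approached as far as the arm can. A call with a gripper value outside its range is refused whole. The fingers move at their own pace and stop on an object; FORCE is the grip in N (left out, the last holds). Time passes only in rows, so rows that repeat a pose let the fingers close. It gives the time, the measured TCP pose, the force and the opening at its end, in the units of the state.
- bot.sense(): the state, without advancing time (a new reading comes with each control period).
- imaging.read_camera(name): name is "side" or "top"; returns (picture, depth): 420x560x3 uint8, red, green, blue; 420x560 float32, m along the optical axis (not along the pixel's ray), 0 where there is no reading.
- imaging.camera_params(name): a dict with "K" (3x3 intrinsics, pixels), "rvec" (rotation vector, rad) and "tvec" (3), from world to camera coordinates, as OpenCV has them. Camera axes: x right, y down, z forward; pixel columns grow to the right and rows downward; lengths in m; the calibration is good to about 2 mm. A picture is of the moment at which its call begins. camera_params takes no time and is no camera call.
- order.close_job(): hands the job in, once; it reports no verdict.
The state is a dict: "t": time; "qpos": joint angles; "qvel": joint speeds; "tau": joint torques, N m; "eef_pos": TCP position; "orientation": TCP orientation; "force": force on the tool from outside, world axes, zero at the start; "wrist_torque": the same for the moment, N m; "gripper_width": finger opening in m.
Only numpy, scipy, OpenCV 4.12 (cv2) and the standard library are available. Lean on these libraries where they do the work, as an engineer would, in place of code of your own. Each camera call takes 0.05 s, during which the arm holds its last target. There are 200 camera calls.

## Working session

There is one attempt and no reset: what is moved stays moved. The work goes in short steps, Python scripts to look and compute and a shell command to move; the robot and the scene stay as the last step left them, time stands still between calls to the robot, and variables do not carry over. Pictures are saved under pics/ and viewed, about 8 in all and at most 12, crops included, and the job is handed in when it is done.

```bash
mkdir -p pics
cat > h.py <<'E'
import numpy as np, cv2
from rig import bot, imaging, order
def cam(n):
    p=imaging.camera_params(n); R=cv2.Rodrigues(np.array(p['rvec'],float))[0]
    return np.array(p['K']),R,np.array(p['tvec'],float).ravel()
def pix2w(n,u,v,d):
    K,R,t=cam(n); c=np.linalg.inv(K)@np.array([u,v,1.])*d; return R.T@(c-t)
def ray_z(n,u,v,z):
    K,R,t=cam(n); o=-R.T@t; d=R.T@np.linalg.inv(K)@np.array([u,v,1.]); return o+d*(z-o[2])/d[2]
def proj(n,P):
    K,R,t=cam(n); c=K@(R@np.array(P,float)+t); return c[:2]/c[2]
def cloud(n,D):
    K,R,t=cam(n); v,u=np.mgrid[:D.shape[0],:D.shape[1]]
    c=np.stack([(u-K[0,2])/K[0,0]*D,(v-K[1,2])/K[1,1]*D,D],-1); return (c-t)@R
E
python3 - <<'E'
from h import *
ims=[]
for n in('side','top'):
    I,D=imaging.read_camera(n); np.savez(f'pics/{n}0.npz',I=I,D=D)
    cv2.imwrite(f'pics/{n}0.png',cv2.cvtColor(I,cv2.COLOR_RGB2BGR))
    K,R,t=cam(n); print(n,K.round(1).tolist(),'pos',(-R.T@t).round(3),'fwd',R[2].round(3))
s=bot.sense(); print({k:np.round(v,3).tolist() for k,v in s.items()})
E
```

```text
side [[529.1, 0.0, 277.4], [0.0, 529.1, 210.9], [0.0, 0.0, 1.0]] pos [-0.023 -1.059  0.979] fwd [ 0.4    0.749 -0.529]
top [[452.4, 0.0, 281.7], [0.0, 452.4, 207.0], [0.0, 0.0, 1.0]] pos [0.402 0.066 1.377] fwd [ 0.138  0.003 -0.99 ]
{'t': 0.1, 'qpos': [-75.331, 21.988, 2.512, 91.642, -1.025, 66.53, -2.859], 'qvel': [-0.01, -0.141, 0.163, -0.297, 0.026, 0.022, 0.039], 'tau': [0.002, -43.473, 1.029, -25.046, 0.011, 0.006, 0.0], 'eef_pos': [0.225, 0.609, 0.252], 'orientation': [[-0.938, 0.346, -0.001], [0.346, 0.938, -0.002], [-0.0, -0.002, -1.0]], 'force': [-0.351, 0.053, -0.496], 'wrist_torque': [-0.03, 0.029, -0.031], 'gripper_width': 0.085}
```

View pics/side0.png

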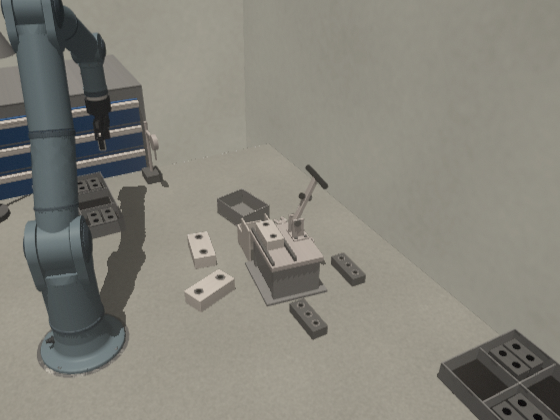

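View pics/top0.png

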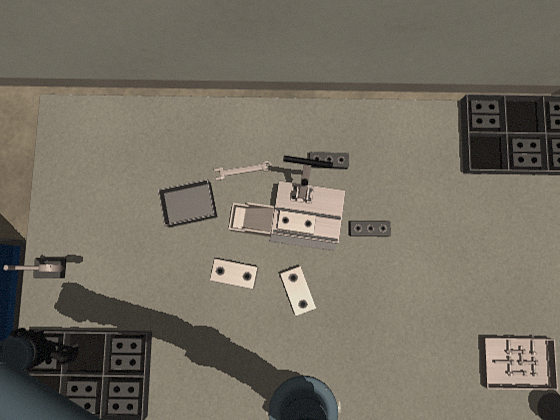

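The top view (up = +x, left = +y) shows three light two-hole jaws: one in the nest at about (295,222), one on the bench at (234,273) and another at (297,290). The open clamp bar is at (308,160) and the chute at (250,218). The nest jaw looks smallest, so I'll check its size next.

Run:
```python
from h import *
f=np.load('pics/top0.npz'); I,D=f['I'],f['D']; P=cloud('top',D); ok=D>0
Z=P[...,2]
roi=np.zeros(ok.shape,bool); roi[130:330,150:420]=1
def rect(m,z,lab):
    m=m.astype(np.uint8); n,L,S,C=cv2.connectedComponentsWithStats(m)
    for i in range(1,n):
        if S[i,4]<60: continue
        p=P[L==i]; r=cv2.minAreaRect(p[:,:2].astype(np.float32)*1000)
        print(lab,'px',C[i].round(),'n',S[i,4],'zmed',np.median(p[:,2]).round(4),'c',np.round(r[0],1),'sz',np.round(r[1],1),'ang',round(r[2],1))
rect(roi&ok&(abs(Z-.125)<.006),.125,'plate')
rect(roi&ok&(abs(Z-.157)<.006),.157,'jawtop')
rect(roi&ok&(abs(Z-.304)<.02),.304,'bar')
light=I.min(-1)>150
rect(roi&ok&light&(Z<.06)&(Z>.012),.03,'bench')
# side view
f=np.load('pics/side0.npz'); I,D=f['I'],f['D']; P=cloud('side',D); ok=D>0; Z=P[...,2]
roi=np.zeros(ok.shape,bool); roi[150:340,180:380]=1
rect(roi&ok&(abs(Z-.157)<.006),0,'S jawtop')
rect(roi&ok&(abs(Z-.125)<.006),0,'S plate')
rect(roi&ok&(abs(Z-.304)<.025)&(I.max(-1)<90),0,'S bar')
rect(roi&ok&(I.min(-1)>150)&(Z<.06)&(Z>.012),0,'S bench')
f=np.load('pics/top0.npz'); c=cv2.resize(f['I'][140:330,200:360],None,fx=3.5,fy=3.1,interpolation=cv2.INTER_CUBIC)
cv2.imwrite('pics/crop.png',cv2.cvtColor(c,cv2.COLOR_RGB2BGR))
```

```text
plate px [308. 202.] n 1683 zmed 0.1242 c [565.   -2.8] sz [192.  150.2] ang 82.6
plate px [327. 229.] n 548 zmed 0.124 c [516.1 -50.4] sz [84.5 65.9] ang 82.4
jawtop px [296. 222.] n 657 zmed 0.1559 c [531.8  29.7] sz [99.7 49.7] ang 82.8
bar px [308. 162.] n 358 zmed 0.3091 c [659.1   9.3] sz [119.4  25. ] ang 82.9
bench px [233. 274.] n 812 zmed 0.0404 c [390.2 208.8] sz [126.7  62.9] ang 79.8
bench px [298. 291.] n 843 zmed 0.0401 c [343.6  19.6] sz [128.6  62.8] ang 21.3
S jawtop px [269. 231.] n 392 zmed 0.1562 c [532.7  26.7] sz [106.1  50.5] ang 81.8
S plate px [291. 249.] n 1324 zmed 0.1245 c [565.7  -5.9] sz [196.1 152.1] ang 82.5
S bar px [317. 177.] n 156 zmed 0.3083 c [661.7   3.7] sz [119.6  14.7] ang 83.4
S bench px [201. 245.] n 466 zmed 0.0409 c [390.5 208.7] sz [136.4  64. ] ang 79.6
S bench px [208. 285.] n 626 zmed 0.0408 c [343.9  18.9] sz [133.2  69.3] ang 22.1
```

View pics/crop.png

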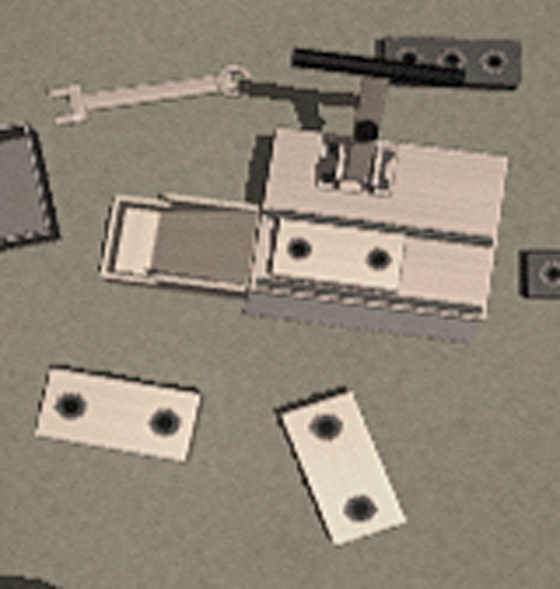

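The nest jaw measures 100 x 50 mm and the bench ones 127 x 63 mm, so the nest jaw is the right part. The fixture yaw is −7.4° with its origin near (0.5315, 0.0268). The bar and jaw positions agree with that. Next I move towards the far side of the open bar, raised and with the fingers shut.

```bash
cat >> h.py <<'E'
O=np.array([.5315,.0268,0]); a=np.radians(-7.4)
F=np.array([[np.cos(a),-np.sin(a),0],[np.sin(a),np.cos(a),0],[0,0,1]])  # fixture->world
def fx(P): return (np.asarray(P)-O)@F
def rep(goal=None):  # goal: fixture pos of TCP; prints tool-axis shift and turn
    s=bot.sense(); R=np.array(s['orientation']); p=np.array(s['eef_pos'])
    print('t',round(s['t'],2),'fix',(fx(p)*1e3).round(1),'force fx',(np.array(s['force'])@F).round(1),'w',round(s['gripper_width'],4))
    if goal is not None:
        d=R.T@(O+F@np.array(goal)-p); y=R.T@F[:,0]; print('shift',d.round(4),'turn',round(float(np.arctan2(-y[0],y[1])),4))
E
python3 -m inch '[[0,-0.04,-0.02,-0.05,0.1],[0,-0.09,-0.05,-0.10,0.27],[0,-0.14,-0.08,-0.13,0.44],[0,-0.19,-0.11,-0.13,0.61],[0,-0.24,-0.136,-0.13,0.78],[0,-0.29,-0.164,-0.13,0.95],[0,-0.34,-0.193,-0.13,1.12],[0,-0.39,-0.221,-0.13,1.25],[0,-0.44,-0.25,-0.13,1.347],[0,-0.48,-0.272,-0.13,1.347]]' 20
python3 -c "
from h import *
rep([.172,.035,.36])"
```

```text
t: 1.35
eef_pos: [0.5821, 0.1849, 0.3823]
orientation: [[0.132, 0.991, -0.001], [0.991, -0.132, -0.003], [-0.003, -0.001, -1.0]]
force: [-0.2, -0.1, 0.1]
gripper_width: 0.0
t 1.35 fix [ 29.8 163.3 382.3] force fx [-0.2 -0.1  0.1] w 0.0
shift [-0.1277  0.1427  0.0226] turn -0.0037
```

```bash
python3 -m inch '[[0,-0.04,0.045,0.0,0],[0,-0.08,0.09,0.0,0],[0,-0.128,0.143,0.0,0],[0,-0.128,0.143,0.02,0],[0,-0.128,0.143,0.05,0],[0,-0.128,0.143,0.075,0],[0,-0.128,0.143,0.075,0],[0,-0.128,0.143,0.075,0]]'
python3 - <<'E'
from h import *
rep([.084,.035,.310])
I,D=imaging.read_camera('side'); c=cv2.resize(I[120:320,200:400],None,fx=3,fy=3)
cv2.imwrite('pics/s1.png',cv2.cvtColor(c,cv2.COLOR_RGB2BGR))
E
```

```text
t: 2.35
eef_pos: [0.7069, 0.0396, 0.3082]
orientation: [[0.131, 0.991, -0.001], [0.991, -0.131, -0.003], [-0.003, -0.0, -1.0]]
force: [-0.7, -0.0, -0.5]
gripper_width: 0.0005
t 2.35 fix [172.3  35.3 308.2] force fx [-0.7 -0.1 -0.5] w 0.0005
shift [-0.0005 -0.0883 -0.0017] turn -0.0027
```

View pics/s1.png

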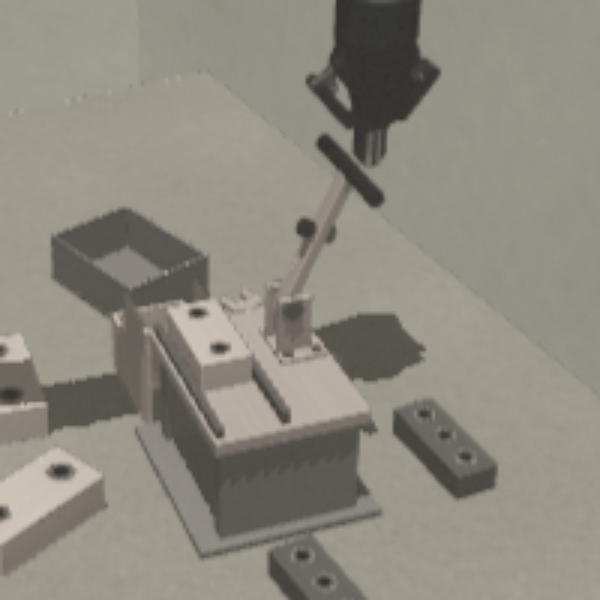

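The shut fingers (crop 370,145) stand behind the bar's far half (bar centre 350,170), so I push it over centre.

```bash
python3 -m inch '[[0,0,-0.012,0,0],[0,0,-0.024,0,0],[0,0,-0.036,0,0],[0,0,-0.048,0,0],[0,0,-0.06,-0.002,0],[0,0,-0.072,-0.003,0],[0,0,-0.082,-0.003,0],[0,0,-0.09,-0.003,0],[0,0,-0.094,-0.003,0],[0,0,-0.094,-0.003,0]]'
python3 - <<'E'
from h import *
rep()
I,D=imaging.read_camera('side'); P=cloud('side',D)
m=(D>0)&(I.max(-1)<90)&(P[...,2]>.16)&(P[...,2]<.33); f=fx(P[m])
k=(abs(f[:,1])<.07)&(f[:,0]>-.1)&(f[:,0]<.2); print('dark pts fx median',np.median(f[k],0).round(3),np.percentile(f[k],[5,95],axis=0).round(3))
E
```

```text
t: 3.65
eef_pos: [0.6136, 0.0519, 0.3116]
orientation: [[0.132, 0.991, 0.0], [0.991, -0.132, -0.003], [-0.003, 0.0, -1.0]]
force: [-0.1, 0.4, 1.2]
gripper_width: -0.0002
t 3.65 fix [ 78.2  35.5 311.6] force fx [-0.1  0.4  1.2] w -0.0002
dark pts fx median [ 0.051 -0.001  0.316] [[ 0.042 -0.059  0.175]
 [ 0.084  0.042  0.325]]
```

```bash
python3 -m inch '[[0,0,0.01,-0.03,0],[0.045,0,0.01,-0.06,0],[0.045,0,0.01,-0.06,0],[0.045,0,0.01,-0.06,0],[0.045,0,0.01,-0.06,0],[0.045,0,0.01,-0.06,0],[0.045,0,0.01,-0.06,0],[0.045,0,0.01,-0.06,0],[0.045,0,0.01,-0.06,0],[0.045,0,0.01,-0.06,0]]' >/dev/null
python3 -m inch '[[0.045,0,0,0,0],[0.045,0,0,0,0],[0.045,0,0,0,0],[0.045,0,0,0,0],[0.045,0,0,0,0],[0.045,0,0,0,0],[0.045,0,0,0,0],[0.045,0,0,0,0],[0.045,0,0,0,0],[0.045,0,0,0,0]]' >/dev/null
python3 - <<'E'
from h import *
rep([-.065,.035,.25])
I,D=imaging.read_camera('side'); P=cloud('side',D)
m=(D>0)&(I.max(-1)<90)&(P[...,2]>.16)&(P[...,2]<.33); f=fx(P[m])
k=(abs(f[:,1])<.07)&(f[:,0]>-.1)&(f[:,0]<.2); print('dark pts fx median',np.median(f[k],0).round(3),np.percentile(f[k],[5,95],axis=0).round(3))
c=cv2.resize(I[120:320,200:400],None,fx=3,fy=3)
cv2.imwrite('pics/s2.png',cv2.cvtColor(c,cv2.COLOR_RGB2BGR))
E
```

```text
t 6.2 fix [ 88.5  35.6 371.8] force fx [0.2 1.1 0.9] w 0.0447
shift [-0.0007 -0.1537  0.1217] turn -0.0028
dark pts fx median [-0.064 -0.016  0.181] [[-0.071 -0.059  0.165]
 [ 0.079  0.05   0.186]]
```

View pics/s2.png

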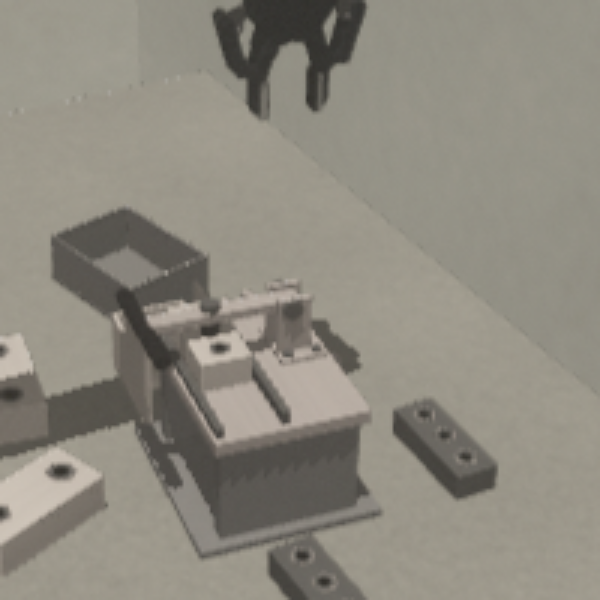

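The clamp is closed, with the pad on the jaw and the bar at crop (145,325). I move above the bar while it holds, then measure it in both views.

```bash
python3 -m inch '[[0.045,0,-0.05,0,0],[0.045,0,-0.1,0,0],[0.045,0,-0.1537,0.03,0],[0.045,0,-0.1537,0.08,0],[0.045,0,-0.1537,0.112,0],[0.045,0,-0.1537,0.112,0],[0.045,0,-0.1537,0.112,0],[0.045,0,-0.1537,0.112,0]]' >/dev/null
python3 - <<'E'
from h import *
rep([-.065,.035,.182])
for n in('top','side'):
    I,D=imaging.read_camera(n); P=cloud(n,D); f=fx(P)
    m=(D>0)&(I.max(-1)<80)&(f[...,2]>.165)&(f[...,2]<.2)&(abs(f[...,0]+.065)<.02)&(abs(f[...,1])<.065)
    q=f[m]; print(n,m.sum(),'min',q.min(0).round(3),'max',q.max(0).round(3),'med',np.median(q,0).round(4))
E
```

```text
t 7.25 fix [-63.5  36.2 261.5] force fx [0.5 0.  0.9] w 0.0453
shift [-0.0011 -0.0018  0.0795] turn -0.0031
top 58 min [-0.071 -0.06   0.175] max [-0.057 -0.033  0.187] med [-0.0642 -0.0467  0.1825]
side 163 min [-0.073 -0.062  0.169] max [-0.057  0.063  0.188] med [-0.066  -0.0162  0.182 ]
```

```bash
python3 -m inch '[[0.045,0,-0.002,0.02,0],[0.045,0,-0.002,0.05,0],[0.045,0,-0.002,0.07,0],[0.045,0,-0.002,0.077,0],[0.045,0,-0.002,0.077,0],[0.01,0,-0.002,0.077,0],[0.01,0,-0.002,0.077,0],[0.01,0,-0.002,0.077,0],[0.01,0,-0.002,0.077,0],[0.01,0,-0.002,0.077,0]]' 25
python3 - <<'E'
from h import *
rep([-.065,.036,.184])
for e in np.radians([0,10,20,30,40,50,60,70,80,90,100,110,113]):
    print(round(np.degrees(e)), 'dy',round(.140-.14*np.cos(e),4),'dz',round(-.14*np.sin(e),4))
E
```

```text
t: 8.6
eef_pos: [0.474, 0.0709, 0.1855]
orientation: [[0.132, 0.991, 0.01], [0.991, -0.132, -0.001], [0.0, 0.011, -1.0]]
force: [4.9, -0.4, -2.0]
gripper_width: 0.0149
t 8.6 fix [-62.7  36.3 185.5] force fx [ 4.9  0.3 -2. ] w 0.0149
shift [-0.0003 -0.0024  0.0014] turn -0.0032
0 dy 0.0 dz -0.0
10 dy 0.0021 dz -0.0243
20 dy 0.0084 dz -0.0479
30 dy 0.0188 dz -0.07
40 dy 0.0328 dz -0.09
50 dy 0.05 dz -0.1072
60 dy 0.07 dz -0.1212
70 dy 0.0921 dz -0.1316
80 dy 0.1157 dz -0.1379
90 dy 0.14 dz -0.14
100 dy 0.1643 dz -0.1379
110 dy 0.1879 dz -0.1316
113 dy 0.1947 dz -0.1289
```

Bar gripped (opening 15 mm) with small forces. I swing it up along the arc and watch the force.

```bash
python3 -m inch '[[0.01,0,0.0005,-0.012,0],[0.01,0,0.002,-0.024,0],[0.01,0,0.005,-0.036,0],[0.01,0,0.0085,-0.048,0],[0.01,0,0.013,-0.059,0],[0.01,0,0.019,-0.07,0],[0.01,0,0.019,-0.07,0]]'
python3 - <<'E'
from h import *
rep()
I,D=imaging.read_camera('side')
c=cv2.resize(I[120:320,200:400],None,fx=3,fy=3); cv2.imwrite('pics/s3.png',cv2.cvtColor(c,cv2.COLOR_RGB2BGR))
E
```

```text
t: 9.48
eef_pos: [0.4911, 0.0687, 0.2563]
orientation: [[0.132, 0.991, 0.007], [0.991, -0.132, -0.001], [0.0, 0.007, -1.0]]
force: [-4.0, 1.7, -1.3]
gripper_width: 0.0148
t 9.47 fix [-45.5  36.3 256.3] force fx [-4.2  1.1 -1.3] w 0.0148
```

View pics/s3.png

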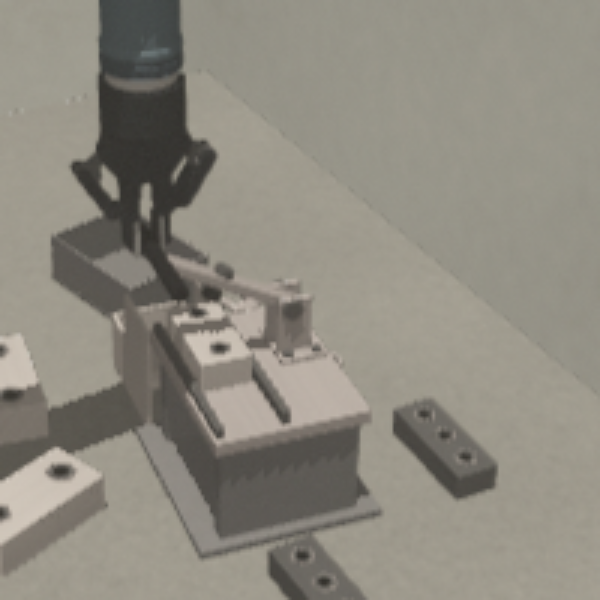

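The arm rises cleanly with the bar in the grip (crop 165,260), and the jaw has not moved. Continuing the arc.

```bash
python3 -m inch '[[0.01,0,0.007,-0.01,0],[0.01,0,0.014,-0.02,0],[0.01,0,0.022,-0.029,0],[0.01,0,0.031,-0.037,0],[0.01,0,0.041,-0.045,0],[0.01,0,0.051,-0.051,0],[0.01,0,0.062,-0.057,0],[0.01,0,0.073,-0.0615,0],[0.01,0,0.073,-0.0615,0]]' | grep -E 'force|width|eef'
python3 -c "
from h import *
rep([.075,.036,.322]);rep([.126,.036,.313])"
```

```text
eef_pos: [0.5652, 0.059, 0.3222]
force: [-5.1, 1.4, 8.3]
gripper_width: 0.0148
t 10.65 fix [ 29.3  36.3 322.2] force fx [-5.2  0.7  8.3] w 0.0148
shift [-0.0001  0.0457  0.0007] turn -0.0031
t 10.65 fix [ 29.3  36.3 322.2] force fx [-5.2  0.7  8.3] w 0.0148
shift [0.     0.0966 0.0103] turn -0.0031
```

```bash
python3 -m inch '[[0.01,0,0.012,0,0],[0.01,0,0.024,0,0],[0.01,0,0.036,-0.001,0],[0.01,0,0.048,-0.002,0],[0.01,0,0.06,-0.001,0],[0.01,0,0.072,0.001,0],[0.01,0,0.082,0.003,0],[0.01,0,0.092,0.006,0],[0.01,0,0.092,0.006,0]]' | grep -E 'force|width|eef'
python3 - <<'E'
from h import *
rep()
for n in('side','top'):
    I,D=imaging.read_camera(n); P=cloud(n,D); f=fx(P)
    m=(D>0)&(I.max(-1)<80)&(f[...,2]>.28)&(f[...,2]<.33)&(f[...,1]<.0)&(f[...,1]>-.065)&(abs(f[...,0]-.1)<.08)
    q=f[m]; print(n,m.sum(),'med',np.median(q,0).round(4),np.percentile(q,[5,95],axis=0).round(3))
E
```

```text
eef_pos: [0.6586, 0.0468, 0.3175]
force: [1.8, 2.0, 3.9]
gripper_width: 0.0144
t 11.78 fix [123.4  36.2 317.5] force fx [1.6 2.2 3.9] w 0.0144
side 89 med [ 0.1179 -0.0356  0.3126] [[ 0.115 -0.063  0.305]
 [ 0.125 -0.003  0.317]]
top 87 med [ 0.1199 -0.0423  0.315 ] [[ 0.114 -0.059  0.311]
 [ 0.127 -0.026  0.318]]
```

The bar is at x≈121 mm, well past upright, so I release it and rise.

```bash
python3 -m inch '[[0.07,0,0.004,0,0],[0.07,0,0.008,0,0],[0.07,0,0.008,0,0],[0.07,0,0.008,0,0],[0.07,0,0.008,-0.02,0],[0.07,0,0.008,-0.06,0],[0.07,0,0.008,-0.08,0],[0.07,0,0.008,-0.08,0],[0,0,0.008,-0.08,0],[0,0,0.008,-0.08,0]]' | grep -E 'force|width|eef'
python3 - <<'E'
from h import *
rep([0,-.12,.35])
for n in('side','top'):
    I,D=imaging.read_camera(n); P=cloud(n,D); f=fx(P)
    m=(D>0)&(I.max(-1)<80)&(f[...,2]>.28)&(f[...,2]<.33)&(abs(f[...,1])<.065)&(abs(f[...,0]-.1)<.08)
    q=f[m]; print(n,m.sum(),'med',np.median(q,0).round(4),np.percentile(q,[5,95],axis=0).round(3))
    m=(D>0)&(abs(f[...,2]-.157)<.005)&(abs(f[...,0])<.05)&(abs(f[...,1])<.12)
    q=f[m]; print('  jaw top',np.median(q,0).round(4),np.percentile(q,[1,99],axis=0).round(3)[:,:2])
c=cv2.resize(I[140:330,200:360],None,fx=3,fy=3); cv2.imwrite('pics/t4.png',cv2.cvtColor(c,cv2.COLOR_RGB2BGR))
E
```

```text
eef_pos: [0.6637, 0.0461, 0.3959]
force: [-0.0, -0.0, 0.6]
gripper_width: 0.0342
t 13.12 fix [128.6  36.2 395.9] force fx [-0.  -0.   0.6] w 0.0342
shift [-0.1566 -0.1287  0.0442] turn -0.0028
side 145 med [ 0.1298 -0.0141  0.3078] [[ 0.126 -0.06   0.299]
 [ 0.136  0.047  0.312]]
  jaw top [-1.000e-04 -2.600e-03  1.564e-01] [[-0.024 -0.049]
 [ 0.025  0.052]]
top 72 med [ 0.1323 -0.046   0.3096] [[ 0.126 -0.059  0.304]
 [ 0.14  -0.034  0.313]]
  return _methods._mean(a, axis=axis, dtype=dtype,
  ret = um.true_divide(
Traceback (most recent call last):
IndexError: index -1 is out of bounds for axis 0 with size 0
```

The bar reads as in the open pose (x≈131) and the jaw still lies flat, y −49 to +52. I move behind its −y end.

```bash
python3 -m inch '[[0,-0.04,-0.043,0,0],[0,-0.08,-0.086,0,0],[0,-0.122,-0.129,0,0],[0,-0.122,-0.129,0.05,0],[0,-0.122,-0.129,0.1,0],[0,-0.122,-0.129,0.15,0],[0,-0.122,-0.129,0.2,0],[0,-0.122,-0.129,0.22,0],[0,-0.122,-0.129,0.22,0]]' | grep -E 'force|width|eef'
python3 - <<'E'
from h import *
rep([0,-.085,.154])
I,D=imaging.read_camera('side'); f=fx(cloud('side',D))
m=(D>0)&(I.max(-1)<80)&(f[...,2]>.28)&(f[...,2]<.33)&(abs(f[...,1])<.065)&(abs(f[...,0]-.13)<.03)
q=f[m]; print(m.sum(),'bar med',np.median(q,0).round(4))
c=cv2.resize(I[120:320,200:400],None,fx=3,fy=3); cv2.imwrite('pics/s5.png',cv2.cvtColor(c,cv2.COLOR_RGB2BGR))
E
```

```text
eef_pos: [0.5208, -0.0581, 0.1724]
force: [-0.0, -0.3, 0.8]
gripper_width: 0.0
t 14.35 fix [  0.3 -85.5 172.4] force fx [ 0.  -0.3  0.8] w 0.0
shift [ 0.0006 -0.0004  0.0183] turn -0.0032
143 bar med [ 0.1299 -0.0145  0.3074]
```

View pics/s5.png

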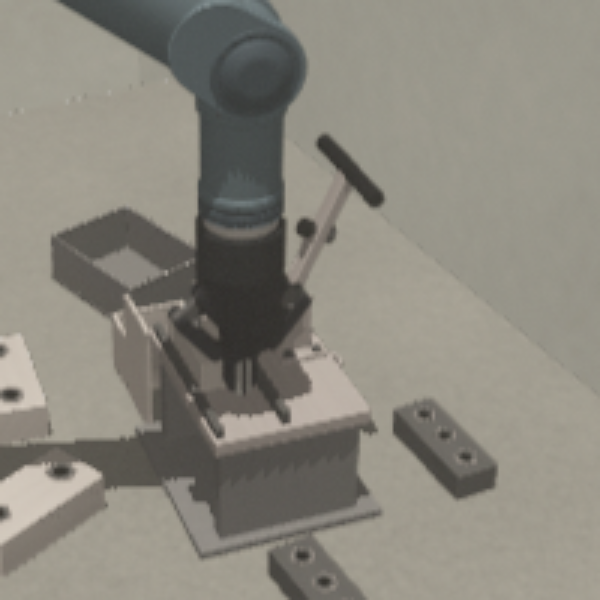

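The clamp is back at its starting open picture (bar crop 350,170). The gripper's shut linkage is about 120 mm wide across the lane, and that would pass close to the bracket. I turn the tool 90° so the linkage lies along the lane, then descend.

```bash
python3 -m inch '[[0,0,0,0,0.17],[0,0,0,0,0.34],[0,0,0,0,0.51],[0,0,0,0,0.68],[0,0,0,0,0.85],[0,0,0,0,1.02],[0,0,0,0,1.19],[0,0,0,0,1.36],[0,0,0,0,1.53],[0,0,0,0,1.568]]' | grep -E 'force|width|eef'
python3 -m inch '[[0,0,0,0.006,0],[0,0,0,0.014,0],[0,0,0,0.014,0]]'
python3 -c "
from h import *
rep([0,-.06,.158])"
```

```text
eef_pos: [0.5236, -0.058, 0.1755]
force: [-0.4, 0.8, 0.2]
gripper_width: 0.0003
t: 16.02
eef_pos: [0.523, -0.0579, 0.1606]
orientation: [[0.992, -0.128, 0.012], [-0.128, -0.992, -0.0], [0.012, -0.001, -1.0]]
force: [-0.9, 0.4, -0.5]
gripper_width: -0.0001
t 16.02 fix [  2.4 -85.1 160.6] force fx [-1.   0.3 -0.5] w -0.0001
shift [-0.0025 -0.0251  0.0026] turn -1.5701
```

```bash
python3 -m inch '[[0,-0.001,-0.01,0.002,0],[0,-0.002,-0.019,0.002,0],[0,-0.002,-0.027,0.002,0],[0,-0.002,-0.035,0.002,0],[0,-0.002,-0.043,0.002,0],[0,-0.002,-0.051,0.002,0],[0,-0.002,-0.059,0.002,0],[0,-0.002,-0.067,0.002,0],[0,-0.002,-0.075,0.002,0],[0,-0.002,-0.08,0.002,0]]' | grep -E 'force'
python3 - <<'E'
from h import *
rep()
I,D=imaging.read_camera('side'); f=fx(cloud('side',D))
m=(D>0)&(abs(f[...,2]-.157)<.005)&(abs(f[...,0])<.05)&(abs(f[...,1])<.15)&(I.min(-1)>120)
q=f[m]; print('jaw top',m.sum(),np.percentile(q,[2,98],axis=0).round(3))
E
```

```text
force: [-0.7, -4.7, 2.2]
t 17.27 fix [  0.8  -4.9 158.9] force fx [-0.1 -4.7  2.2] w 0.0
jaw top 15 [[-0.018  0.098  0.152]
 [ 0.006  0.109  0.158]]
```

```bash
python3 -m inch '[[0,0,-0.006,0,0],[0,0,-0.012,0,0],[0,0,-0.018,0,0],[0,0,-0.024,0,0],[0,0,-0.030,0,0],[0,0,-0.036,0,0],[0,0,-0.042,0,0],[0,0,-0.048,0,0],[0,0,-0.048,0,0]]' | grep -E 'force'
python3 - <<'E'
from h import *
rep()
I,D=imaging.read_camera('side')
c=cv2.resize(I[120:320,180:380],None,fx=3,fy=3); cv2.imwrite('pics/s6.png',cv2.cvtColor(c,cv2.COLOR_RGB2BGR))
E
```

```text
force: [-0.8, -0.1, 0.3]
t 18.45 fix [  0.5  45.1 158.8] force fx [-0.8 -0.2  0.3] w -0.0001
```

View pics/s6.png

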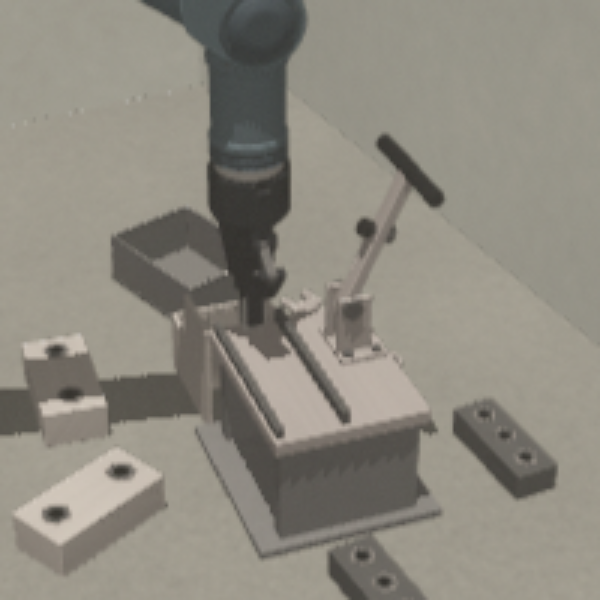

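The jaw is off the nest and out of sight in the chute. The lane is empty, the fingers are at crop (255,310) and the clamp is open. I retract straight up, towards the robot, and check from the top camera.

```bash
python3 -m inch '[[0,0,0.01,-0.03,0],[0,0,0.01,-0.08,0],[0,0,0.01,-0.14,0],[0,0,0.01,-0.2,0],[0,-0.05,0.06,-0.2,0],[0,-0.06,0.12,-0.2,0],[0,-0.06,0.17,-0.2,0],[0,-0.06,0.17,-0.2,0],[0,-0.06,0.17,-0.2,0]]' | grep -E 'force|eef'
python3 - <<'E'
from h import *
rep()
cs=[]
for n in('top','top'):
    I,D=imaging.read_camera(n); P=cloud(n,D); f=fx(P)
    m=(D>0)&(f[...,1]>.105)&(f[...,1]<.188)&(abs(f[...,0])<.031)&(f[...,2]<.11)
    # jaw: light pixels inside channel
    q=f[m&(I.min(-1)>60)]; print('chute light',len(q),np.median(q,0).round(3),np.percentile(q,[3,97],axis=0).round(3))
    m=(D>0)&(I.max(-1)<80)&(f[...,2]>.28)&(f[...,2]<.33)&(abs(f[...,1])<.065)&(abs(f[...,0]-.13)<.03); print('bar',np.median(f[m],0).round(4))
I0=np.load('pics/top0.npz')['I']
c=np.hstack([cv2.resize(x[140:320,150:400],None,fx=1.6,fy=2.4) for x in(I0,I)])
cv2.imwrite('pics/t7.png',cv2.cvtColor(c,cv2.COLOR_RGB2BGR)); print(c.shape)
E
```

```text
eef_pos: [0.4541, -0.0903, 0.3577]
force: [0.8, 0.3, -0.1]
t 19.62 fix [ -61.6 -126.1  357.7] force fx [ 0.8  0.4 -0.1] w -0.0
chute light 502 [-0.004  0.142  0.073] [[-0.028  0.107  0.009]
 [ 0.026  0.183  0.105]]
bar [ 0.132  -0.0038  0.3097]
chute light 500 [-0.003  0.143  0.071] [[-0.028  0.107  0.009]
 [ 0.027  0.184  0.106]]
bar [ 0.1323 -0.0031  0.3095]
(432, 800, 3)
```

View pics/t7.png

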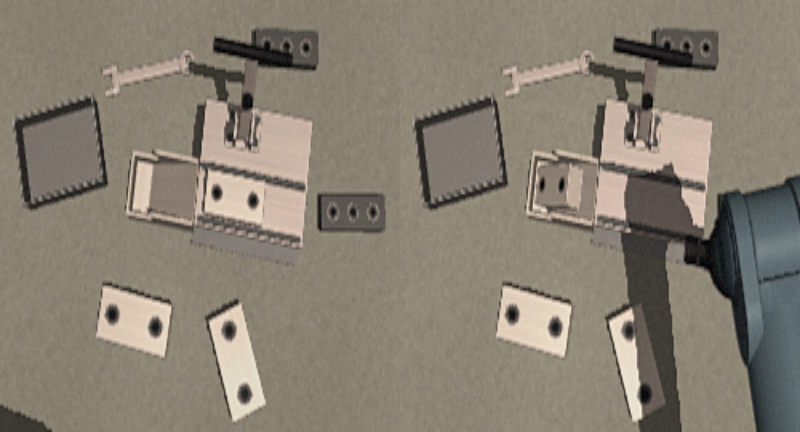

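The right half shows the jaw in the chute, its holes at about (545,184) and (562,184), with the wrench, bin and the visible dark jaw unmoved. A final check on the jaw's centre height and on dark jaw b, which the arm hides from the top.

```bash
python3 -m inch '[[0,0,0,0,0],[0,0,0,0,0],[0,0,0,0,0],[0,0,0,0,0]]' >/dev/null
python3 - <<'E'
from h import *
I,D=imaging.read_camera('top'); f=fx(cloud('top',D))
m=(D>0)&(f[...,1]>.105)&(f[...,1]<.19)&(abs(f[...,0])<.02)&(f[...,2]<.12)
q=f[m]; 
for y in np.arange(.105,.19,.006):
    k=abs(q[:,1]-y)<.003; print(round(y,3),k.sum(),np.median(q[k,2]).round(4) if k.any() else '')
A=np.load('pics/side0.npz')['I'].astype(int); B,_=imaging.read_camera('side')
for n,(c0,r0,c1,r1) in {'darkb':(288,295,330,340),'darka':(330,250,368,286)}.items():
    print(n,'mean diff',abs(A[r0:r1,c0:c1]-B[r0:r1,c0:c1]).mean().round(1))
E
```

```text
0.105 15 0.0939
0.111 33 0.0972
0.117 32 0.1025
0.123 26 0.103
0.129 27 0.0974
0.135 24 0.0889
0.141 24 0.0834
0.147 23 0.0759
0.153 26 0.0678
0.159 22 0.0594
0.165 23 0.0532
0.171 24 0.0468
0.177 23 0.0392
0.183 16 0.0328
0.189 12 0.0099
darkb mean diff 5.8
darka mean diff 6.0
```

The jaw's top face runs from (y 121, z 105) to (186, 28) mm. That is 100 mm long, so the centre is near y = 141, z = 56 mm, which is within limits. Handing in.

```bash
python3 -c "
from h import *
rep(); order.close_job()"
```

```text
t 20.32 fix [ -61.5 -124.7  357.8] force fx [-0.1 -0.  -0.1] w 0.0
the job is handed in; nothing more can be done
```

The jaw has been trial-clamped and discharged into the chute, and the job was handed in at about 20 s of the 72 s allowed. No verdict is reported, so this rests on my own checks.

**What I did:**
- I pushed the bar over centre with shut fingers, and the clamp fell closed on the jaw. It stood closed with the gripper clear of it for about a second.
- I then gripped the bar, swung it back past upright, released it and let it fall open.
- With the tool turned 90° to keep clear of the bracket, I pushed the jaw along the lane and off the open end.

**Last checks:**
- **Jaw:** it rests in the chute with its centre near fixture y = 141 mm, height 56 mm and x ≈ 0. The chute readings stayed within 2 mm over two pictures.
- **Clamp:** the bar is at x ≈ 132 mm, height ≈ 310 mm. That matches its starting open pose in the pictures.
- **Bystanders:** the bin, wrench and one dark jaw look unmoved from above. The arm hid the other dark jaw from the top, so I compared side pictures before and after. The difference was small (about 6 grey levels for both dark jaws), but I had no noise level to set it against.
- **Robot:** clear of everything, with force readings near zero.

**What disagreed or went unmeasured:**
- While opening the clamp the tool ran about 5 mm above the bar's arc and the bar slipped slightly in the grip. The forces I read stayed under 10 N, and I corrected it on the next move.
- I did not measure the clamp force on the jaw; the camera only showed the clamp closed on it.

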